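Load a red label roll into the bench label printer's pull-out tray

TASK

Pull the label printer's tray (the one with the orange tab) all the way out to its stop, then put the red label roll on the steel spindle in the tray and press it past the spring catches until it sits fully home, upright on its black seat. Leave the tray fully out with the roll in it, let go of everything, and do not disturb the other rolls or anything else lying on the bench.

Things in the scene. Friction and masses are not known exactly. Their poses are not given: they have to be found in the camera images.
- printer: label printer fixed to the bench, white housing 260 deep (its x), 200 wide (its y), 235 high with its black foot; origin at the centre of its underside; its front looks along its own -x. The lower front face, with the blue tray front, is at x = -130; above it a hood overhangs (see hood)
- hood (a point): middle of the lower front edge of the printer's hood: 149 above the bench, 32 in front of the tray face (printer x = -162). The hood is 200 wide and rises to 235 above the bench. It covers the tab from above: bring the tool in from the front, tilted about 40 degrees from vertical, fingers pointing forward and down under it
- tray (a joint): how far the tray is pulled out of the printer, m: 0 fully in; grows as the tray comes out along the printer's -x. Starts up to 15 mm open, drags with a few newtons of friction, and runs out about 160 mm to a firm stop that can be felt
- tab (a point): grip point on the orange pull tab, an upright plate in the middle of the blue tray front: 14 thick along its y (the way to pinch it), 30 high (15 below to 15 above this point), sticking out 46 from the tray front. This point lies 33 out from the tray front, 97 above the bench. Axes as the printer's; it moves with the tray
- seat (a point): centre of the top of the black round seat (diameter 48) at the foot of the upright steel spindle in the tray, 75 above the bench, 88 behind tab along the printer's +x; z up. Spindle diameter 22, rising 48 above this point, the top 8 tapered. It is under the hood while the tray is in. Tray side walls end 16 above this point, the tray front 54 above it and 55 away
- catch (a point): point on the spindle's axis 26 above seat, at the height of two brass spring catches that stick out 3.5 from the spindle's sides, along the printer's +y and -y. A roll let go on the spindle hangs on them with its underside about 29 above the seat; it must be pressed down over them (roughly 8 to 15 N)
- roll_red: red label roll, a stiff hollow cylinder standing upright on the black mat: outside diameter 52, height 55, plain through bore of diameter 26; mass about 0.13 kg. Origin: centre of its underside, z along its axis (upward). This is the roll to load
- roll_yellow: yellow label roll, a stiff hollow cylinder standing upright on the black mat: outside diameter 52, height 55, plain through bore of diameter 26; mass about 0.13 kg. Origin: centre of its underside, z along its axis (upward); a bystander, leave it where it is
- roll_white: white label roll, a stiff hollow cylinder standing upright on the black mat: outside diameter 52, height 55, plain through bore of diameter 26; mass about 0.13 kg. Origin: centre of its underside, z along its axis (upward); a bystander, leave it where it is
- wrench: steel wrench, 150 long, lying on the bench; origin under its middle; a bystander, leave it where it is
- driver: screwdriver, 180 long, lying on the bench; origin under its middle; a bystander, leave it where it is
- spray: spray can, diameter 52, 170 high, green with a red cap; origin at the centre of its underside; a bystander, leave it where it is
- calculator: black pocket calculator, 130 by 75 by 12, lying flat; origin at the centre of its underside; a bystander, leave it where it is
Mind the look-alikes: they are no part of the job. Several things have the shape of the roll_red; the one meant has the colours described above.

How it is judged:
On the way, in this order (a step that is already met when the one before it is completed fails the run):
1. the tray is pulled out to its stop (within 4 mm) while the red roll is still off the spindle (value of joint tray above 0.156 m and horizontal distance between roll_red and seat above 0.05 m), for 0.2 s.
2. the red roll is pressed home on the seat, upright, with the tray still at its stop (z of roll_red in the frame of seat between -0.004 and 0.004 m and horizontal distance between roll_red and seat below 0.005 m and angle between roll_red's own z axis and vertical below 0.07 rad and value of joint tray above 0.156 m), for 0.2 s.
At the end, for the whole second after the job is handed in: The tray is out to within 4 mm of its stop; the red roll sits on the seat (underside within 4 mm of it, axis within 5 mm of the spindle's, upright within 4 degrees), at rest (all of step 2 and linear speed of roll_red below 0.02 m/s); the robot touches nothing.
It fails at once if another roll, a tool or another bystander is moved more than 20 mm (distance of any of roll_yellow, roll_white, wrench, driver, spray, calculator from where it was at the start of the episode above 0.02 m).
It fails at once if another roll is tipped (angle between any of roll_yellow, roll_white's own z axis and vertical above 0.3 rad).
It also fails if it takes over 58 s, if anything falls off the work surface, if the arm or the gripper's body presses on something with over 40 N, if the wrist force passes 120 N, or if a joint passes its speed limit or range.

ROBOT

A 6-joint arm with a two-finger parallel gripper is mounted at the origin on the work surface. World frame = base frame: x ahead of the robot, y to its left, z up, the work surface at z = 0. Lengths are in m, angles in rad, forces in N, time in s.
With the tool pointing down it reaches from about 0.35 to 0.775 m from the base axis. Payload 5.5 kg.
Tool frame: the origin (TCP) lies between the finger pads; the fingertips stand 8 mm ahead of it and the grasp point (between the pads) lies 11 mm behind it; z points along the fingers, y is the line along which they close (so a half turn about z gives the same grasp; the last joint's range is limited). The gripper opens to 85 mm and grips with 20 to 120 N. Pads are 22 mm wide; open, the fingers measure 114 mm over their backs; the gripper's body (76 mm by 85 mm) begins 54 mm behind the grasp point. The pads swing forward as they close: fully open they stand 13 mm farther back than shut.
Start: joints at [1.101, 0.313, 0.046, 1.304, 0, 1.431], TCP at [0.186, 0.544, 0.239] pointing down, gripper open.
Joint ranges: [-2.76, 2.76], [-0.86, 1.69], [-1.03, 1.26], [-2.2, 2.34], [-1.47, 1.5], [-3.14, 3.14]. Speed limits (rad/s): [2.57, 2.57, 3.14, 3.14, 3.14, 3.14].

INTERFACE

Orientations are given as a unit quaternion [w, x, y, z].
In Python, from workcell import status, vision, job gives the robot as it stands. The module is installed in compiled form; this text tells all that it offers.
- The arm moves only by the tool apply_moves, never from a script. Its argument "moves" is one flat list of numbers, 6 for each row, row after row: the shift along the world's x, y, z in units of 25 mm (1.0 is 25 mm), then the turn, a rotation vector about the world's x, y, z in rad. In form: [x, y, z, rx, ry, rz, x, y, z, rx, ry, rz, ...]. A call has 1 to 20 rows; each row is the pose to reach, as a shift and turn from the pose commanded when the call began; what a row does not reach only later rows make up. A row lasts 1/12 s, in which the tool goes at most 41.7 mm and 7.16 degrees, less where a joint would pass 70% of its speed; a pose out of reach is approached as far as the arm can. A call with a gripper value outside its range is refused whole. "claw" is the opening in per cent of the stroke, from 0 (shut) to 100 (fully open), set as the call begins (left out, the last holds). The fingers move at their own pace and stop on an object; "newtons" is the grip in N (left out, the last holds). Time passes only in rows, so rows that repeat a pose let the fingers close. It gives the time, the measured TCP pose, the force, the opening and the grip force at its end, in the units of the state.
- status.get_state(): the state, without advancing time (a new reading comes with each control period).
- vision.read_camera(name): name is "side" or "top" or "wrist"; returns a dict with "image" (480x640x3 uint8, blue, green, red), "camera_matrix" (3x3 intrinsics, pixels), "dist_coeffs" ([k1, k2, p1, p2, k3] as OpenCV has them; the pictures are not rectified), "camera_from_world" (4x4, takes a point from world to camera coordinates). Camera axes: x right, y down, z forward; pixel columns grow to the right and rows downward; lengths in m; the calibration is good to about 2 mm. A picture is of the moment at which its call begins. There is no depth.
- job.hand_in(): hands the job in; it is judged then, once.
The state is a dict: "clock": time; "joint_pos": joint angles; "qvel": joint speeds; "tau": joint torques, N m; "tcp_pos": TCP position; "orientation": TCP orientation; "wrist_force": force on the tool from outside, world axes, zero at the start; "ft_torque": the same for the moment, N m; "finger_gap": finger opening in m; "grip_force": force on a finger pad.
Only numpy, scipy, OpenCV 4.12 (cv2) and the standard library are available. Lean on these libraries where they do the work, as an engineer would, in place of code of your own. Each camera call takes 0.05 s, during which the arm holds its last target. There are 200 camera calls.

## Working session

There is one attempt and no reset: what is moved stays moved. The work goes in short steps, Python scripts to look and compute and a tool call to move; the robot and the scene stay as the last step left them, time stands still between calls to the robot, and variables do not carry over. Pictures are saved under pics/ and viewed, at most 10 in all, crops included, and the job is handed in when it is done.

Besides the shell and the picture viewer there is one more tool, called after "Call:" by a JSON object that holds its "op" and its "data". apply_moves: Moves the arm, as the interface text tells. Its arguments: {"type":"object","properties":{"moves":{"type":"array","items":{"type":"number"}},"claw":{"type":"number"},"newtons":{"type":"number"}},"required":["moves"]}

```bash
mkdir -p pics
cat > h.py <<'E'
import numpy as np, cv2, pickle
from workcell import status, vision, job
def shot(n,f):
    d=vision.read_camera(n); cv2.imwrite(f'pics/{f}.png',d['image']); pickle.dump(d,open(f'pics/{f}.pkl','wb')); return d
def load(f): return pickle.load(open(f'pics/{f}.pkl','rb'))
def atz(d,uv,z):
    p=cv2.undistortPoints(np.array([[uv]],float),d['camera_matrix'],d['dist_coeffs'])[0,0]
    T=d['camera_from_world'];R=T[:3,:3];c=-R.T@T[:3,3];r=R.T@np.array([p[0],p[1],1]);return c+r*(z-c[2])/r[2]
def proj(d,P):
    T=d['camera_from_world'];return cv2.projectPoints(np.array(P,float).reshape(-1,3),cv2.Rodrigues(T[:3,:3])[0],T[:3,3],d['camera_matrix'],d['dist_coeffs'])[0][:,0]
E
python3 - <<'E'
from h import *
for n in ('top','side'):
    d=shot(n,n+'0');T=d['camera_from_world'];print(n,-T[:3,:3].T@T[:3,3])
s=status.get_state();print(s['tcp_pos'],s['orientation'],s['clock'])
E
```

```text
top [0.39601765 0.00284827 1.09266193]
side [0.27278337 0.24191571 1.07580361]
[0.18604783 0.54360815 0.23849396] [-2.39548226e-04  1.64164158e-01  9.86432697e-01 -7.78834629e-04] 0.1
```

View pics/top0.png

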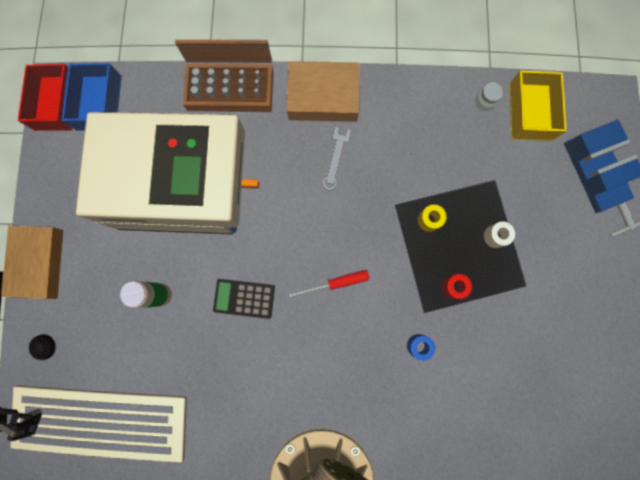

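View pics/side0.png

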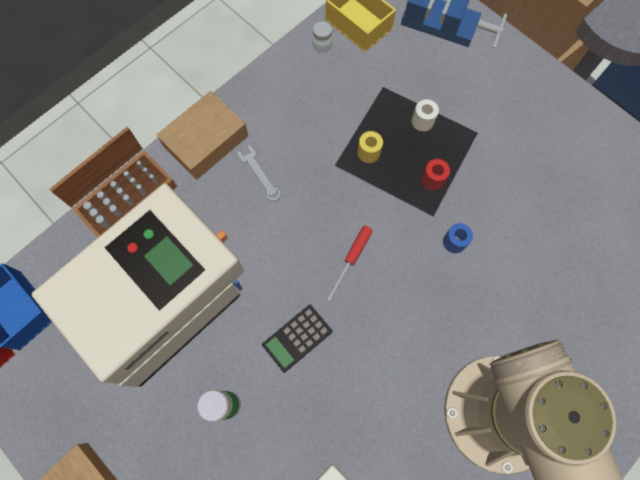

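The top picture shows the printer at (160,167) with its orange tab at (243–258,184). It faces right in the image, which is about −y. Possible matches for the red roll are red (459,287), yellow (433,217), white (503,235) and blue (422,347), plus the red screwdriver handle at (350,280). By colour and shape, the one I want is (459,287). I'll check it in a crop together with the tab.

Run:
```python
from h import *
t=load('top0')['image'];s=load('side0')['image']
c=lambda im,x,y,w=80,h=60:cv2.resize(im[y:y+h,x:x+w],(400,300),interpolation=cv2.INTER_CUBIC)
cv2.imwrite('pics/c0.png',np.vstack([np.hstack([c(t,200,155),c(t,420,257)]),np.hstack([c(s,195,210),c(s,400,145)])]))
```

```text
(no output)
```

View pics/c0.png

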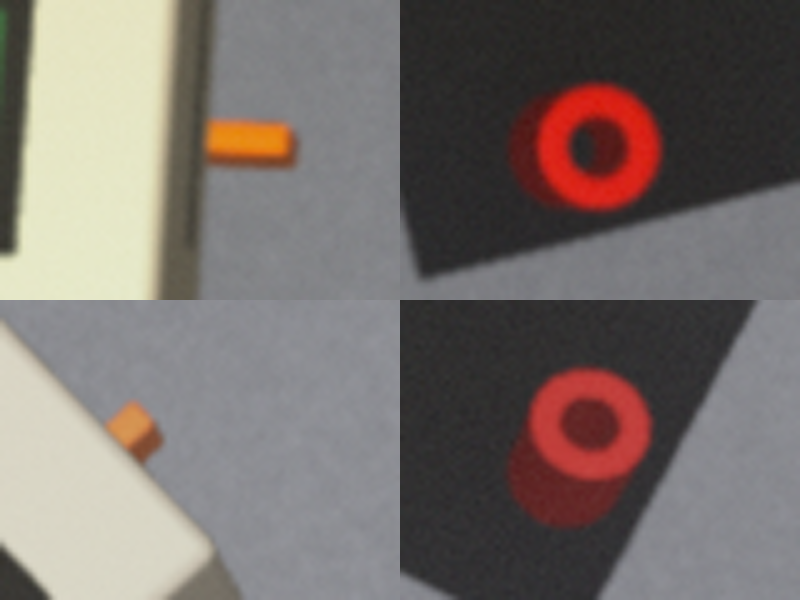

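The crop confirms the red roll, with its top centre at top (459.8,286.4) and side (438,169.8). The tab's tip edge is at top (258.3,183).

Run:
```python
from h import *
t=load('top0');s=load('side0')
print('tabtip',atz(t,(258.3,183),.112),'red',atz(t,(459.8,286.4),.056),atz(s,(438,169.8),.056))
print('white',atz(t,(503,234),.055),'yel',atz(t,(434,216),.055),'tabroot',atz(t,(241.5,183),.112))
g=cv2.cvtColor(t['image'],cv2.COLOR_BGR2GRAY).astype(float)
b=t['image'][:,:,0].astype(float)
# edges of the cream top: sample rows for right edge, columns for bottom/top edge
def fit(P):
    P=np.array([atz(t,p,.235)[:2] for p in P]);c=P.mean(0);v=np.linalg.svd(P-c)[2][0];return c,np.degrees(np.arctan2(v[1],v[0])),np.abs((P-c)@np.array([-v[1],v[0]])).max()
R=[(222+np.argmin(np.diff(g[r,222:245])),r) for r in range(125,212,4)]
T=[(c,104+np.argmax(np.diff(g[104:124,c]))) for c in range(100,228,5)]
L=[(70+np.argmax(np.diff(g[r,70:100])),r) for r in range(125,205,4)]
B=[(c,205+np.argmin(np.diff(g[205:235,c]))) for c in range(95,228,5)]
for e in (R,T,L,B): print(fit(e), e[0],e[-1])
```

```text
tabtip [0.62407009 0.14599598 0.112     ] red [ 0.42577063 -0.2803825   0.056     ] [ 0.42544393 -0.28109244  0.056     ]
white [ 0.53983543 -0.3753319   0.055     ] yel [ 0.57478266 -0.22583142  0.055     ] tabroot [0.62330503 0.18066715 0.112     ]
(array([0.6244792, 0.1744201]), np.float64(179.35482587237146), np.float64(0.001200123907271724)) (np.int64(237), 125) (np.int64(231), 209)
(array([0.72617197, 0.31463516]), np.float64(-90.3341007631093), np.float64(0.006321829807490358)) (100, np.int64(112)) (225, np.int64(114))
(array([0.62767635, 0.46385937]), np.float64(179.76568458620898), np.float64(0.0009607285463084284)) (np.int64(84), 125) (np.int64(76), 201)
(array([0.52852157, 0.30369617]), np.float64(89.35604799174008), np.float64(0.0008797355782988616)) (95, np.int64(215)) (225, np.int64(220))
```

Call:
{"op": "apply_moves", "data": {"moves": [0, 0, 4.4, 0, 0, -0.3, 0, 0, 4.4, 0, 0, -0.3, 0, 0, 4.4, 0, 0, -0.3, 7, -20, 4.4, 0, 0, -1.25, 7, -20, 4.4, 0, 0, -1.25, 7, -20, 4.4, 0, 0, -1.25, 7, -20, 4.4, 0, 0, -1.25, 7, -20, 4.4, 0, 0, -1.25, 7, -20, 4.4, 0, 0, -1.25, 7, -20, 4.4, 0, 0, -1.25, 7, -20, 4.4, 0, 0, -1.25, 7, -20, 4.4, 0, 0, -1.25, 7, -20, 4.4, 0, 0, -1.25, 7, -20, 4.4, 0, 0, -1.25, 7, -20, 4.4, 0, 0, -1.25, 7, -20, 4.4, 0, 0, -1.25, 7, -20, 4.4, 0, 0, -1.25, 7, -20, 4.4, 0, 0, -1.25], "claw": 60}}

```text
clock: 1.6
tcp_pos: [0.3614, 0.0426, 0.3489]
orientation: [-0.0, 0.712, 0.702, -0.0]
wrist_force: [0.1, 0.5, 0.2]
finger_gap: 0.0511
grip_force: 0.0
```

Call:
{"op": "apply_moves", "data": {"moves": [10.5, -1, 0, 0.7, 0, 0, 10.5, -1, 0, 0.7, 0, 0, 10.5, -1, 0, 0.7, 0, 0, 10.5, -1, 0, 0.7, 0, 0, 10.5, -1, 0, 0.7, 0, 0, 10.5, -1, 0, 0.7, 0, 0, 10.5, -1, 0, 0.7, 0, 0, 10.5, -1, 0, 0.7, 0, 0, 10.5, -1, -4, 0.7, 0, 0, 10.5, 2.3, -7.4, 0.7, 0, 0, 10.5, 2.3, -7.4, 0.7, 0, 0, 10.5, 2.3, -7.4, 0.7, 0, 0, 10.5, 2.3, -7.4, 0.7, 0, 0, 10.5, 2.3, -7.4, 0.7, 0, 0, 10.5, 2.3, -7.4, 0.7, 0, 0]}}

```text
clock: 2.85
tcp_pos: [0.6208, 0.1049, 0.164]
orientation: [-0.246, 0.666, 0.662, 0.24]
wrist_force: [0.3, 0.4, -0.1]
finger_gap: 0.0508
grip_force: 0.0
```

Run:
```python
from h import *
d=shot('wrist','w1');s=status.get_state();print(s['tcp_pos'],s['orientation'],s['joint_pos'])
print(proj(d,[[.6245,.146,.112],[.6245,.146,.082],[.6245,.159,.097]]))
```

```text
[0.62278044 0.10342119 0.16591684] [-0.24376568  0.66623721  0.66223134  0.24115541] [-0.26280104  0.54544644  0.03940821  1.28201254  0.67090912  1.23802176]
[[325.02522838 265.51823176]
 [324.82937137 278.659209  ]
 [324.7699535  253.70171465]]
```

View pics/w1.png

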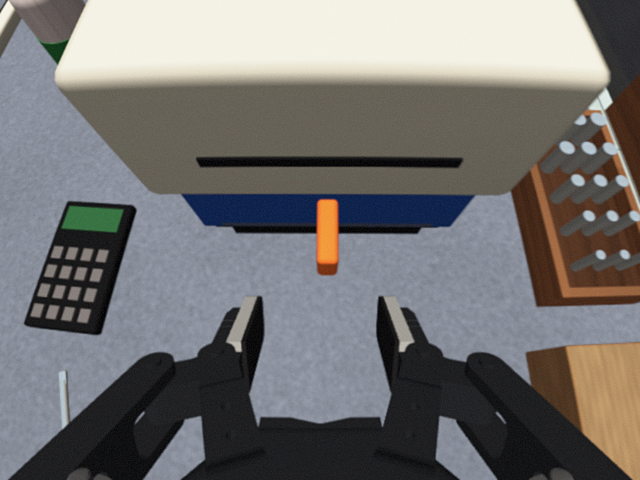

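The tab tip's top edge is at (327,263), against a predicted (325,265). That puts the tab at x≈0.626, and the fingers straddle it well. I'll move in and grip.

Call:
{"op": "apply_moves", "data": {"moves": [0.1, 0.7, -0.8, 0, 0, 0, 0.1, 1.3, -1.5, 0, 0, 0, 0.1, 1.8, -2.1, 0, 0, 0, 0.1, 2.2, -2.6, 0, 0, 0, 0.1, 2.6, -3, 0, 0, 0, 0.1, 2.6, -3, 0, 0, 0, 0.1, 2.6, -3, 0, 0, 0, 0.1, 2.6, -3, 0, 0, 0]}}

```text
clock: 3.57
tcp_pos: [0.6278, 0.1657, 0.0918]
orientation: [-0.242, 0.667, 0.662, 0.243]
wrist_force: [-0.7, -0.2, 0.2]
finger_gap: 0.0512
grip_force: 0.0
```

Call:
{"op": "apply_moves", "data": {"moves": [0, 0, 0, 0, 0, 0, 0, 0, 0, 0, 0, 0, 0, 0, 0, 0, 0, 0, 0, 0, 0, 0, 0, 0, 0, 0, 0, 0, 0, 0, 0, 0, 0, 0, 0, 0, 0, 0, 0, 0, 0, 0, 0, 0, 0, 0, 0, 0], "claw": 0, "newtons": 50}}

```text
clock: 4.23
tcp_pos: [0.6247, 0.1667, 0.0903]
orientation: [-0.245, 0.668, 0.66, 0.241]
wrist_force: [-7.9, -2.2, 7.4]
finger_gap: 0.0132
grip_force: 50.6
```

Call:
{"op": "apply_moves", "data": {"moves": [0, -0.5, 0, 0, 0, 0, 0, -1, 0, 0, 0, 0, 0, -1.5, 0, 0, 0, 0, 0, -2, 0, 0, 0, 0, 0, -2.5, 0, 0, 0, 0, 0, -3, 0, 0, 0, 0, 0, -3.5, 0, 0, 0, 0, 0, -4, 0, 0, 0, 0, 0, -4.4, 0, 0, 0, 0, 0, -4.8, 0, 0, 0, 0, 0, -5.1, 0, 0, 0, 0, 0, -5.4, 0, 0, 0, 0, 0, -5.4, 0, 0, 0, 0]}}

```text
clock: 5.32
tcp_pos: [0.6232, 0.0312, 0.0904]
orientation: [-0.246, 0.668, 0.66, 0.24]
wrist_force: [-14.6, -2.7, 10.5]
finger_gap: 0.0132
grip_force: 52.6
```

Call:
{"op": "apply_moves", "data": {"moves": [0, -0.1, 0, 0, 0, 0, 0, -0.2, 0, 0, 0, 0, 0, -0.3, 0, 0, 0, 0, 0, -0.4, 0, 0, 0, 0, 0, -0.5, 0, 0, 0, 0, 0, -0.6, 0, 0, 0, 0, 0, -0.6, 0, 0, 0, 0, 0, -0.6, 0, 0, 0, 0]}}

```text
clock: 5.98
tcp_pos: [0.623, 0.0175, 0.0904]
orientation: [-0.247, 0.668, 0.66, 0.24]
wrist_force: [-13.4, 0.7, 9.7]
finger_gap: 0.0131
grip_force: 52.1
```

Call:
{"op": "apply_moves", "data": {"moves": [0, -0.1, 0, 0, 0, 0, 0, -0.2, 0, 0, 0, 0, 0, -0.3, 0, 0, 0, 0, 0, -0.4, 0, 0, 0, 0, 0, -0.4, 0, 0, 0, 0, 0, -0.4, 0, 0, 0, 0, 0, -0.4, 0, 0, 0, 0]}}

```text
clock: 6.57
tcp_pos: [0.6229, 0.0165, 0.0905]
orientation: [-0.252, 0.665, 0.66, 0.244]
wrist_force: [-2.6, 35.6, -0.8]
finger_gap: 0.0132
grip_force: 51.1
```

The stop shows clearly (36 N). I'll release the tab and back off along the tool axis.

Call:
{"op": "apply_moves", "data": {"moves": [0, 0.2, 0, 0, 0, 0, 0, 0.2, 0, 0, 0, 0, 0, 0.2, 0, 0, 0, 0, 0, 0.2, 0, 0, 0, 0, 0, 0.2, 0, 0, 0, 0, 0, 0.2, 0, 0, 0, 0], "claw": 60}}

```text
clock: 7.07
tcp_pos: [0.6266, 0.0104, 0.0895]
orientation: [-0.243, 0.668, 0.661, 0.242]
wrist_force: [0.4, 0.5, -0.6]
finger_gap: 0.0515
grip_force: 0.0
```

Call:
{"op": "apply_moves", "data": {"moves": [0, -0.7, 0.8, 0, 0, 0, 0, -1.4, 1.6, 0, 0, 0, 0, -2.1, 2.4, 0, 0, 0, 0, -2.8, 3.2, 0, 0, 0, 0, -4.2, 6.5, 0, 0, 0, 0, -4.2, 6.5, 0, 0, 0, 0, -4.2, 6.5, 0, 0, 0, 0, -4.2, 6.5, 0, 0, 0, 0, -4.2, 6.5, 0, 0, 0], "claw": 100}}

```text
clock: 7.82
tcp_pos: [0.6265, -0.0944, 0.2516]
orientation: [-0.243, 0.668, 0.661, 0.242]
wrist_force: [-0.3, -0.2, -0.1]
finger_gap: 0.0854
grip_force: 0.0
```

Run:
```python
from h import *
d=shot('top','top1');w=shot('wrist','w2');im=d['image'];s=status.get_state();print(s['tcp_pos'],s['orientation'])
cv2.imwrite('pics/c1.png',np.hstack([cv2.resize(im[150:225,220:320],(480,360),interpolation=cv2.INTER_CUBIC),w['image'][:360,160:480]]))
P=[[.6245,.101,.123],[.623,0,.112],[.6245,.101,.075]]
print(proj(d,P),proj(w,P))
```

```text
[ 0.62574165 -0.09305209  0.25020879] [-0.24464844  0.66731315  0.66086642  0.24103088]
[[279.68852215 182.03730235]
 [329.51927081 185.17851517]
 [281.75939169 187.29386562]] [[316.81711692 139.05289344]
 [315.78457127 238.85018806]
 [317.44208102 166.55490478]]
```

View pics/c1.png

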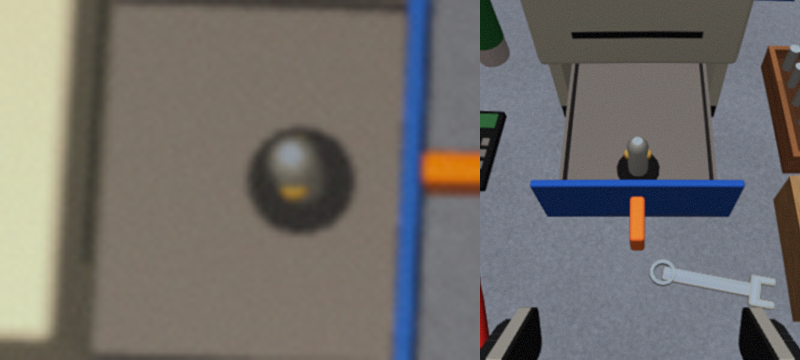

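The tray is fully out. The spindle top is at top (280.2,182.3) and the seat at (282.7,187.3), within 1 px of the prediction, so the seat is at about (0.6245,0.0995). Next I'll go above the red roll.

Call:
{"op": "apply_moves", "data": {"moves": [-8, -7.5, 0, -0.7, 0, 0, -8, -7.5, 0, -0.7, 0, 0, -8, -7.5, 0, -0.7, 0, 0, -8, -7.5, 0, -0.7, 0, 0, -8, -7.5, 0, -0.7, 0, 0, -8, -7.5, 0, -0.7, 0, 0, -8, -7.5, 0, -0.7, 0, 0, -8, -7.5, -3.6, -0.7, 0, 0, -8, -7.5, -3.6, -0.7, 0, 0, -8, -7.5, -3.6, -0.7, 0, 0, -8, -7.5, -3.6, -0.7, 0, 0, -8, -7.5, -3.6, -0.7, 0, 0, -8, -7.5, -3.6, -0.7, 0, 0]}}

```text
clock: 9.0
tcp_pos: [0.4275, -0.2815, 0.1636]
orientation: [0.001, 0.71, 0.704, 0.0]
wrist_force: [0.2, -0.4, 0.3]
finger_gap: 0.0855
grip_force: 0.0
```

Run:
```python
from h import *
w=shot('wrist','w3');s=status.get_state();print(s['tcp_pos'],s['orientation'])
T=w['camera_from_world'];print('cam',-T[:3,:3].T@T[:3,3])
a=np.linspace(0,2*np.pi,60);c=np.array([.4256,-.281]);im=w['image'].copy()
for r in (.026,.013):
    p=proj(w,np.c_[c[0]+r*np.cos(a),c[1]+r*np.sin(a),0*a+.056]);cv2.polylines(im,[np.int32(p.round())],True,(0,255,0),1)
cv2.imwrite('pics/c2.png',im)
```

```text
[ 0.42778564 -0.2817885   0.16391525] [1.77395434e-03 7.09996498e-01 7.04202960e-01 1.30562253e-04]
cam [ 0.42874969 -0.19938727  0.29597159]
```

View pics/c2.png

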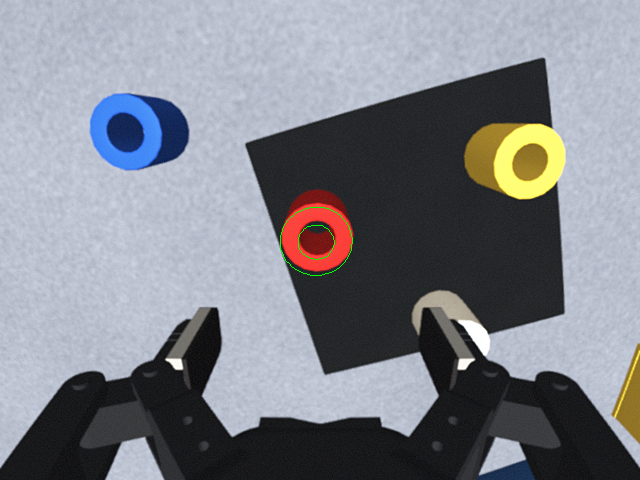

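The red roll's top is centred at (317,239), 2 px from the prediction, so y≈−0.2795. The wrist camera sits on the hood side of the tool, so I'll turn the tool half round before grasping to keep it clear of the hood.

Call:
{"op": "apply_moves", "data": {"moves": [0, 0.08, 0, 0, 0, 1.571, 0, 0.08, 0, 0, 0, 1.571, 0, 0.08, 0, 0, 0, 1.571, 0, 0.08, 0, 0, 0, 1.571, 0, 0.08, 0, 0, 0, 1.571, 0, 0.08, 0, 0, 0, 1.571, 0, 0.08, 0, 0, 0, 1.571, 0, 0.08, 0, 0, 0, 1.571, 0, 0.08, 0, 0, 0, 1.571, 0, 0.08, 0, 0, 0, 1.571, 0, 0.08, 0, 0, 0, 1.571, 0, 0.08, 0, 0, 0, 1.571, 0, 0.08, 0, 0, 0, 1.571]}}

```text
clock: 10.13
tcp_pos: [0.4276, -0.2798, 0.1639]
orientation: [0.001, 0.001, 1.0, -0.001]
wrist_force: [0.1, 0.4, 0.6]
finger_gap: 0.0854
grip_force: 0.0
```

Call:
{"op": "apply_moves", "data": {"moves": [0, 0, 0, 0, 0, 1.571, 0, 0, 0, 0, 0, 1.571, 0, 0, 0, 0, 0, 1.571, 0, 0, 0, 0, 0, 1.571, 0, 0, 0, 0, 0, 1.571, 0, 0, 0, 0, 0, 1.571, 0, 0, 0, 0, 0, 1.571, 0, 0, 0, 0, 0, 1.571, 0, 0, 0, 0, 0, 1.571, 0, 0, 0, 0, 0, 1.571, 0, 0, 0, 0, 0, 1.571, 0, 0, 0, 0, 0, 1.571, 0, 0, 0, 0, 0, 1.571, 0, 0, 0, 0, 0, 1.571]}}

```text
clock: 11.3
tcp_pos: [0.4275, -0.2797, 0.1638]
orientation: [0.0, -0.705, 0.709, -0.002]
wrist_force: [-0.1, 0.5, -0.0]
finger_gap: 0.085
grip_force: 0.0
```

Run:
```python
from h import *
s=status.get_state();print(s['tcp_pos'],s['orientation'],s['joint_pos'])
```

```text
[ 0.42753791 -0.27974723  0.16377129] [ 8.43246046e-05 -7.04835992e-01  7.09368263e-01 -1.69852629e-03] [-7.36627357e-01  2.23975143e-01 -2.62457122e-01  1.08096283e+00
 -8.06294508e-06 -2.30101408e+00]
```

Call:
{"op": "apply_moves", "data": {"moves": [-0.08, 0, -1.2, 0, 0, 0, -0.08, 0, -2.4, 0, 0, 0, -0.08, 0, -3.4, 0, 0, 0, -0.08, 0, -4.2, 0, 0, 0, -0.08, 0, -4.8, 0, 0, 0, -0.08, 0, -5.3, 0, 0, 0, -0.08, 0, -5.3, 0, 0, 0, -0.08, 0, -5.3, 0, 0, 0]}}

```text
clock: 11.97
tcp_pos: [0.4247, -0.2792, 0.0298]
orientation: [-0.0, -0.704, 0.711, -0.0]
wrist_force: [0.7, -0.3, 0.3]
finger_gap: 0.0856
grip_force: 0.0
```

Call:
{"op": "apply_moves", "data": {"moves": [0, 0, 0, 0, 0, 0, 0, 0, 0, 0, 0, 0, 0, 0, 0, 0, 0, 0, 0, 0, 0, 0, 0, 0, 0, 0, 0, 0, 0, 0, 0, 0, 0, 0, 0, 0, 0, 0, 0, 0, 0, 0, 0, 0, 0, 0, 0, 0], "claw": 0, "newtons": 60}}

```text
clock: 12.63
tcp_pos: [0.4252, -0.2797, 0.031]
orientation: [0.0, -0.704, 0.71, -0.001]
wrist_force: [-0.8, 1.2, 6.7]
finger_gap: 0.0507
grip_force: 61.9
```

Call:
{"op": "apply_moves", "data": {"moves": [0, 0, 0.6, 0, 0, 0, 0, 0, 1.8, 0, 0, 0, 0, 0, 3.2, 0, 0, 0, 0, 0, 4.6, 0, 0, 0, 0, 0, 5.8, 0, 0, 0, 0.4, 0.8, 6.8, 0, 0, 0, 1.2, 2.3, 6.8, 0, 0, 0, 2, 3.8, 6.8, 0, 0, 0, 2.8, 5.3, 6.8, 0, 0, 0, 3.6, 6.8, 6.8, 0, 0, 0, 4.4, 8.3, 6.8, 0, 0, 0, 5.2, 9.8, 6.8, 0, 0, 0, 5.9, 11.2, 6.8, 0, 0, 0, 6.6, 12.5, 6.8, 0, 0, 0, 7.2, 13.7, 6.8, 0, 0, 0, 7.7, 14.6, 6.8, 0, 0, 0, 8, 15.2, 6.8, 0, 0, 0, 8, 15.2, 6.8, 0, 0, 0, 8, 15.2, 6.8, 0, 0, 0, 8, 15.2, 6.8, 0, 0, 0]}}

```text
clock: 14.3
tcp_pos: [0.6238, 0.1007, 0.1994]
orientation: [-0.0, -0.704, 0.71, 0.0]
wrist_force: [-0.8, -0.1, -2.7]
finger_gap: 0.0512
grip_force: 62.9
```

Run:
```python
from h import *
w=shot('wrist','w4');d=shot('top','top2');e=shot('side','side2');s=status.get_state();p=s['tcp_pos'];print(p,s['orientation'],s['finger_gap'])
a=np.linspace(0,2*np.pi,60)
def ring(D,c,z,r,im,col): cv2.polylines(im,[np.int32((8*proj(D,np.c_[c[0]+r*np.cos(a),c[1]+r*np.sin(a),0*a+z])).round())],True,col,1,cv2.LINE_AA,3)
W=w['image'].copy()
ring(w,p,p[2]+.025,.026,W,(0,255,0)); ring(w,p,p[2]-.030,.026,W,(0,255,0)); ring(w,(.6245,.0995),.075,.024,W,(255,255,0)); ring(w,(.6245,.0995),.123,.007,W,(255,0,255))
S=e['image']; u,v=proj(e,[p])[0].astype(int)
print(u,v)
cv2.imwrite('pics/c3.png',W)
```

```text
[0.62386774 0.09996803 0.19960776] [-9.72833732e-05 -7.03532496e-01  7.10663083e-01  1.18091506e-05] 0.05045967192710164
235 199
```

View pics/c3.png

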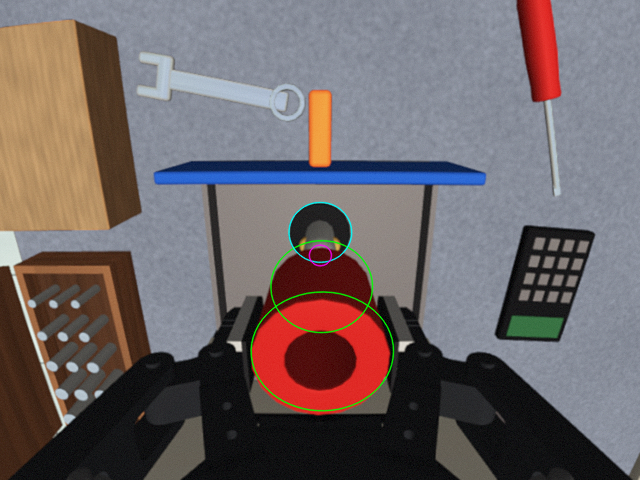

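The seat matches the cyan ring (centre (320,232)). The held roll sits a few pixels lower than its ring, meaning slightly toward +y. I'll measure that with the colour mask.

Run:
```python
from h import *
from scipy.optimize import least_squares
w=load('w4');im=w['image'].astype(int);b,g,r=im[...,0],im[...,1],im[...,2]
m=((r>150)&(g<110)&(b<110)).astype(np.uint8)
m[:240]=0;m[:,:200]=0;m[:,450:]=0
cs,_=cv2.findContours(m,cv2.RETR_CCOMP,cv2.CHAIN_APPROX_NONE);cs=sorted(cs,key=cv2.contourArea)[::-1][:2]
a=np.linspace(0,2*np.pi,360)
p=[.62387,.09997];zt=.1996+.025
from scipy.spatial import cKDTree
for c,R in zip(cs,(.026,.013)):
    q=c[:,0].astype(float); print(cv2.boundingRect(c))
    def f(x): 
        return np.clip(cKDTree(proj(w,np.c_[x[0]+R*np.cos(a),x[1]+R*np.sin(a),0*a+x[2]])).query(q)[0],0,5)
    s=least_squares(f,[*p,zt],x_scale=.001,diff_step=1e-3);print(s.x-[*p,zt],np.mean(s.fun))
# dark red lower body top edge (underside far rim) column 320
dr=(r>40)&(g<25)&(b<25)&(r>2*g); print([np.where(dr[235:300,c])[0].min()+235 for c in (305,312,320,328,335) if dr[235:300,c].any()], proj(w,[[p[0],p[1]-.026,.1996-.030],[p[0],p[1]-.026+.002,.1696]]))
# seat: black disc bounding
k=(im.max(2)<60);k[:195]=0;k[265:]=0;k[:,:270]=0;k[:,370:]=0
ys,xs=np.where(k);print('seat x',xs.min(),xs.max(),'ytop',ys.min(),proj(w,[[.6485,.0995,.075],[.6005,.0995,.075],[.6245,.0755,.075]]))
```

```text
(251, 299, 139, 116)
[ 0.00065068  0.00483751 -0.00303343] 0.5077388293281819
(284, 329, 74, 62)
[0.00068945 0.00050764 0.00252033] 0.3750723281591257
[np.int64(251), np.int64(250), np.int64(249), np.int64(250), np.int64(251)] [[320.78774059 240.18401494]
 [320.82006734 244.06091567]]
seat x 290 349 ytop 203 [[288.5405288  232.99125727]
 [351.14259699 232.4552127 ]
 [319.5528559  201.95976094]]
```

Run:
```python
from h import *
from scipy.optimize import least_squares
from scipy.spatial import cKDTree
w=load('w4');im=w['image'].astype(int);b,g,r=im[...,0],im[...,1],im[...,2]
m=((r>130)&(g<130)&(b<130)&(r>g+60)).astype(np.uint8);m[:240]=0;m[:,:200]=0;m[:,450:]=0
cs,_=cv2.findContours(m,cv2.RETR_CCOMP,cv2.CHAIN_APPROX_NONE);cs=sorted(cs,key=cv2.contourArea)[::-1][:2]
for c in cs: print(cv2.boundingRect(c))
O=cs[0][:,0].astype(float);O=O[(O[:,0]>256)&(O[:,0]<386)];B=cs[1][:,0].astype(float)
U=np.array([(c,v) for c,v in zip((305,312,320,328,335),(251,250,249,250,251))],float)
a=np.linspace(0,2*np.pi,720)
def ring(x,R,h):
    rx,ry=x[3:5];P=np.c_[R*np.cos(a),R*np.sin(a),0*a+h]
    return proj(w,P@cv2.Rodrigues(np.array([rx,ry,0.]))[0].T+x[:3])
def f(x,t=1):
    x=np.r_[x,0,0][:5]
    return np.r_[[cKDTree(ring(x,R,h)).query(q)[0].clip(0,6)*k for R,h,q,k in ((.026,.055,O,1),(.013,.055,B,1),(.026,0,U,3))][0]] if 0 else np.concatenate([cKDTree(ring(x,R,h)).query(q)[0].clip(0,6)*k for R,h,q,k in ((.026,.055,O,1),(.013,.055,B,1),(.026,0,U,3))])
p=[.62387,.09997,.1696]
for x0 in (p,p+[.001,.001]):
    s=least_squares(f,x0,x_scale=.001,diff_step=1e-3);print((s.x-x0[:3] if len(x0)==3 else np.r_[s.x[:3]-p,s.x[3:]]).round(4),np.abs(s.fun).mean())
# per-row profile at column 320
print([tuple(im[v,320]) for v in (*range(286,306,2),*range(404,420,2))])
e=load('side2')['image'];cv2.imwrite('pics/c4.png',np.hstack([cv2.resize(e[165:245,185:265],(400,400),interpolation=cv2.INTER_CUBIC),cv2.resize(w['image'][230:430,220:420],(400,400),interpolation=cv2.INTER_CUBIC)]))
```

```text
(251, 299, 139, 116)
(284, 330, 73, 61)
[ 0.0007  0.0045 -0.0026] 0.9093322518584838
[ 0.0005  0.0055 -0.0029  0.0147  0.0035] 0.8973925598920354
[(np.int64(4), np.int64(8), np.int64(76)), (np.int64(8), np.int64(11), np.int64(76)), (np.int64(6), np.int64(12), np.int64(77)), (np.int64(11), np.int64(11), np.int64(79)), (np.int64(15), np.int64(16), np.int64(82)), (np.int64(18), np.int64(19), np.int64(83)), (np.int64(19), np.int64(17), np.int64(102)), (np.int64(34), np.int64(38), np.int64(200)), (np.int64(38), np.int64(43), np.int64(227)), (np.int64(44), np.int64(49), np.int64(230)), (np.int64(40), np.int64(42), np.int64(226)), (np.int64(34), np.int64(37), np.int64(221)), (np.int64(41), np.int64(44), np.int64(225)), (np.int64(35), np.int64(39), np.int64(223)), (np.int64(38), np.int64(41), np.int64(223)), (np.int64(27), np.int64(30), np.int64(166)), (np.int64(2), np.int64(3), np.int64(0)), (np.int64(11), np.int64(9), np.int64(9))]
```

View pics/c4.png

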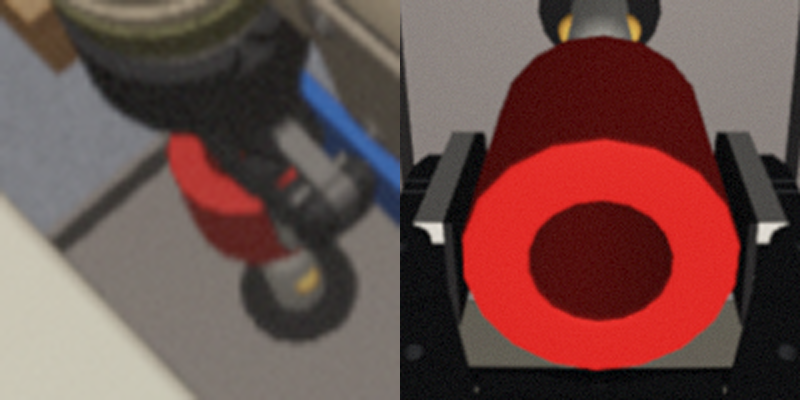

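The roll is upright and about 2–4 mm off in y relative to the TCP. The spindle taper tolerates that. I'll shift by −3 mm and lower it gently while watching the force.

Call:
{"op": "apply_moves", "data": {"moves": [0, -0.12, -0.6, 0, 0, 0, 0, -0.12, -1.1, 0, 0, 0, 0, -0.12, -1.5, 0, 0, 0, 0, -0.12, -1.8, 0, 0, 0, 0, -0.12, -2, 0, 0, 0, 0, -0.12, -2.1, 0, 0, 0, 0, -0.12, -2.2, 0, 0, 0, 0, -0.12, -2.2, 0, 0, 0, 0, -0.12, -2.2, 0, 0, 0]}}

```text
clock: 15.2
tcp_pos: [0.6245, 0.0981, 0.1447]
orientation: [0.0, -0.704, 0.71, -0.0]
wrist_force: [0.2, -1.2, -1.7]
finger_gap: 0.0509
grip_force: 62.9
```

It is threaded on with almost no side force. I'll continue to the catches.

Call:
{"op": "apply_moves", "data": {"moves": [0, 0, -0.1, 0, 0, 0, 0, 0, -0.2, 0, 0, 0, 0, 0, -0.3, 0, 0, 0, 0, 0, -0.4, 0, 0, 0, 0, 0, -0.4, 0, 0, 0, 0, 0, -0.4, 0, 0, 0]}}

```text
clock: 15.7
tcp_pos: [0.624, 0.0981, 0.134]
orientation: [-0.0, -0.704, 0.71, 0.0]
wrist_force: [-0.4, 0.1, -0.8]
finger_gap: 0.0509
grip_force: 62.9
```

Free so far, with the underside at about 0.104. Now I'll press over the catches.

Call:
{"op": "apply_moves", "data": {"moves": [0, 0, -0.15, 0, 0, 0, 0, 0, -0.3, 0, 0, 0, 0, 0, -0.45, 0, 0, 0, 0, 0, -0.6, 0, 0, 0, 0, 0, -0.75, 0, 0, 0, 0, 0, -0.9, 0, 0, 0, 0, 0, -0.9, 0, 0, 0, 0, 0, -0.9, 0, 0, 0]}}

```text
clock: 16.37
tcp_pos: [0.6239, 0.0984, 0.1113]
orientation: [-0.0, -0.704, 0.71, 0.001]
wrist_force: [-0.1, 2.4, -3.7]
finger_gap: 0.0507
grip_force: 63.5
```

Call:
{"op": "apply_moves", "data": {"moves": [0, 0, -0.1, 0, 0, 0, 0, 0, -0.2, 0, 0, 0, 0, 0, -0.3, 0, 0, 0, 0, 0, -0.4, 0, 0, 0, 0, 0, -0.45, 0, 0, 0, 0, 0, -0.45, 0, 0, 0, 0, 0, -0.45, 0, 0, 0]}}

```text
clock: 16.95
tcp_pos: [0.6247, 0.0984, 0.1021]
orientation: [0.001, -0.704, 0.71, -0.0]
wrist_force: [-2.7, 1.6, 6.5]
finger_gap: 0.0509
grip_force: 64.4
```

Call:
{"op": "apply_moves", "data": {"moves": [0, 0, -0.1, 0, 0, 0, 0, 0, -0.2, 0, 0, 0, 0, 0, -0.3, 0, 0, 0, 0, 0, -0.3, 0, 0, 0, 0, 0, -0.3, 0, 0, 0]}}

```text
clock: 17.37
tcp_pos: [0.6248, 0.0984, 0.1018]
orientation: [0.002, -0.704, 0.71, -0.002]
wrist_force: [-17.0, 1.9, 45.3]
finger_gap: 0.051
grip_force: 68.0
```

Run:
```python
from h import *
w=shot('wrist','w5');s=status.get_state();print(s['tcp_pos'],s['wrist_force'])
a=np.linspace(0,2*np.pi,60);im=w['image'].copy()
def ring(c,z,r,col): cv2.polylines(im,[np.int32((8*proj(w,np.c_[c[0]+r*np.cos(a),c[1]+r*np.sin(a),0*a+z])).round())],True,col,1,cv2.LINE_AA,3)
ring((.6245,.0995),.075,.024,(255,255,0));ring((.6245,.0995),.130,.026,(0,255,0))
cv2.imwrite('pics/c5.png',cv2.resize(im[180:460,160:480],(800,700))[:600])
```

```text
[0.62480896 0.09837244 0.10179444] [-17.30457752   0.68641835  45.7619086 ]
```

View pics/c5.png

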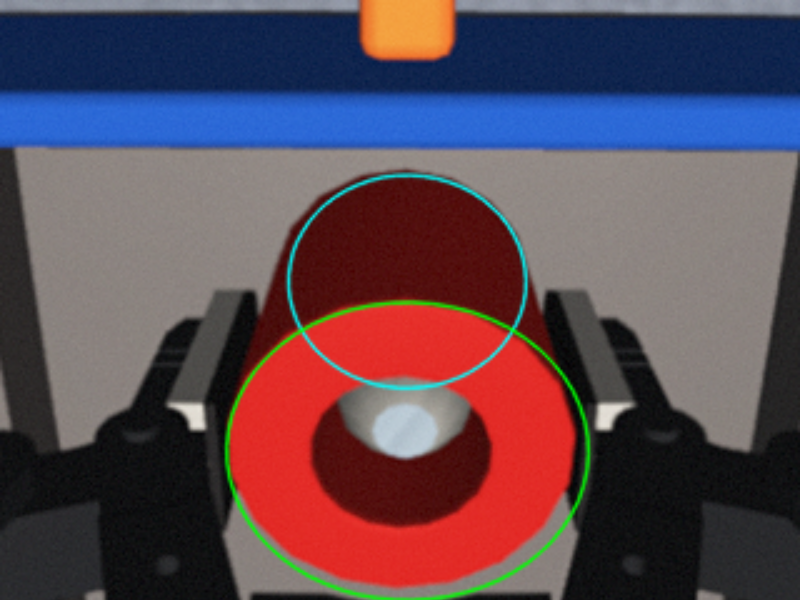

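It has a hard stop at 46 N, its underside lies over the seat ring at cyan, and the spindle top sits just inside the bore, so it is home. I'll ease off, release and lift away.

Call:
{"op": "apply_moves", "data": {"moves": [0, 0, 0.3, 0, 0, 0, 0, 0, 0.3, 0, 0, 0]}}

```text
clock: 17.58
tcp_pos: [0.6249, 0.0983, 0.103]
orientation: [0.001, -0.704, 0.71, -0.001]
wrist_force: [-2.4, 2.5, 5.1]
finger_gap: 0.0509
grip_force: 66.1
```

Call:
{"op": "apply_moves", "data": {"moves": [0, 0, 0, 0, 0, 0, 0, 0, 0, 0, 0, 0, 0, 0, 0, 0, 0, 0, 0, 0, 0, 0, 0, 0, 0, 0, 0, 0, 0, 0, 0, 0, 0, 0, 0, 0], "claw": 90}}

```text
clock: 18.08
tcp_pos: [0.6242, 0.0979, 0.0999]
orientation: [-0.0, -0.704, 0.71, 0.0]
wrist_force: [0.2, 1.2, -0.3]
finger_gap: 0.0768
grip_force: 0.0
```

Call:
{"op": "apply_moves", "data": {"moves": [0, 0, 0.7, 0, 0, 0, 0, 0, 1.8, 0, 0, 0, 0, 0, 3, 0, 0, 0, 0, -1, 5, 0, 0, 0, 0, -5, 6, 0, 0, 0, 0, -5, 6, 0, 0, 0, 0, -5, 6, 0, 0, 0, 0, -5, 6, 0, 0, 0, 0, -5, 6, 0, 0, 0, 0, -5, 6, 0, 0, 0]}}

```text
clock: 18.92
tcp_pos: [0.6241, -0.0268, 0.25]
orientation: [-0.0, -0.704, 0.71, 0.0]
wrist_force: [-0.5, 0.0, -0.3]
finger_gap: 0.0767
grip_force: 0.0
```

Run:
```python
from h import *
d=shot('top','top3');e=shot('side','side3');s=status.get_state();print(s['tcp_pos'],s['wrist_force'],s['clock'])
a=np.linspace(0,2*np.pi,60);o=[]
for D in (d,e):
    im=cv2.resize(D['image'],None,fx=4,fy=4,interpolation=cv2.INTER_CUBIC)
    for z in (.130,):
        cv2.polylines(im,[np.int32((4*proj(D,np.c_[.6245+.026*np.cos(a),.0995+.026*np.sin(a),0*a+z])).round())],True,(0,255,0),1)
    u,v=(4*proj(D,[[.6245,.08,.12]])[0]).astype(int);o.append(im[max(v-200,0):max(v-200,0)+400,max(u-200,0):max(u-200,0)+400])
print(proj(load('top1'),[[.6245,.0995,.130]]))
cv2.imwrite('pics/c6.png',np.hstack(o))
```

```text
[ 0.62382574 -0.025741    0.24967531] [ 0.46147065 -0.01157323 -0.06040492] 19.0167
[[280.11373661 181.24554717]]
```

View pics/c6.png

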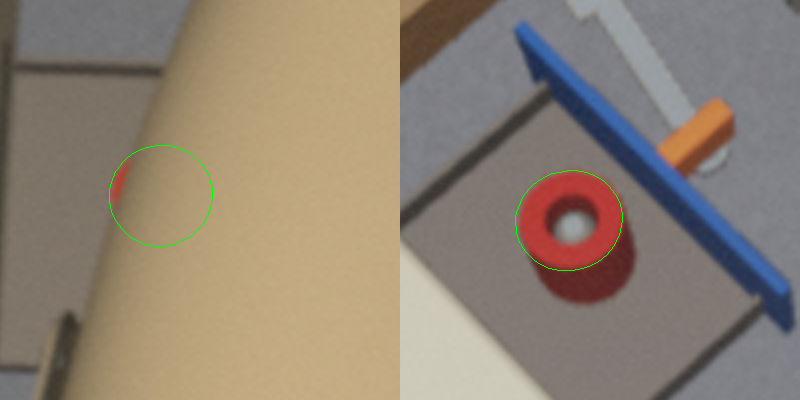

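In the side view the roll matches the predicted home ring, with the spindle inside its bore. Last, I'll check that the tray hasn't crept during pressing, then hand in.

Run:
```python
from h import *
g=lambda f:cv2.cvtColor(load(f)['image'],cv2.COLOR_BGR2GRAY).astype(np.float32)
A,B=g('side2'),g('side3')
e=load('side3');q=proj(e,[[.624,.0,.112],[.55,.045,.129]]);print(q, proj(e,[[.55,.041,.129]]))
for u,v in q.astype(int):
    a,b=A[v-12:v+12,u-12:u+12],B[v-12:v+12,u-12:u+12];print(np.abs(a-b).mean(),cv2.phaseCorrelate(a,b,cv2.createHanningWindow((24,24),cv2.CV_32F)))
```

```text
[[278.35600984 183.24486029]
 [287.09035329 219.77583314]] [[288.58242104 218.40956219]]
24.434029 ((-0.7132891856246992, 0.7423844159049153), 0.9233885233600935)
24.050346 ((0.3187519217652337, -0.3683158303229366), 0.8295736209385924)
```

Inconclusive, since the lighting changed between the two shots. I'll move the arm clear and compare in the top view with the shot taken right after the pull.

Call:
{"op": "apply_moves", "data": {"moves": [-8, -8, 0, 0, 0, 0, -8, -8, 0, 0, 0, 0, -8, -8, 0, 0, 0, 0, -8, -8, 0, 0, 0, 0, -8, -8, 0, 0, 0, 0, -8, -8, 0, 0, 0, 0, -8, -8, 0, 0, 0, 0, -8, -8, 0, 0, 0, 0, -8, -8, 0, 0, 0, 0]}}

```text
clock: 19.77
tcp_pos: [0.4234, -0.227, 0.2503]
orientation: [0.0, -0.703, 0.711, 0.0]
wrist_force: [-0.5, -0.4, -0.1]
finger_gap: 0.0765
grip_force: 0.0
```

Run:
```python
from h import *
d=shot('top','top4')
def tip(f):
    im=load(f)['image'].astype(float);o=[]
    row=im[182:187,300:345];s=(row[...,2]-row[...,0]).mean(0);h=s.max()/2;k=np.where(s>h)[0].max();o.append(300+k+(s[k]-h)/(s[k]-s[k+1]))
    row=im[160:176,295:315];s=(row[...,0]-row[...,2]).mean(0);o.append(295+(s.clip(20)-20)@np.arange(20)/(s.clip(20)-20).sum());return o
print(tip('top1'),tip('top4'))
```

```text
[np.float64(329.43884892086334), np.float64(306.0325632162998)] [np.float64(329.4718614718615), np.float64(306.03836891956973)]
```

The tray hasn't moved (under 0.05 px). Handing in.

```bash
python3 -c "
from workcell import job
print(job.hand_in())"
```

```text
the job is handed in; nothing more can be done
None
```

I handed the job in at about 20 s of the 58 s limit: the tray is fully out at its stop, the red roll is pressed home upright on its seat, and the gripper is open and clear of everything. No verdict came back.

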